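# Vent and unscrew a vacuum storage jar

## Robot

A 6-joint arm with a two-finger parallel gripper is mounted at the origin on a cart in front of the work surface, level with it; the furniture and walls round the work are solid. World frame = base frame: x ahead of the robot, y to its left, z up, the work surface at z = 0. Lengths are in m, angles in rad, forces in N, time in s.
With the tool pointing down it reaches from about 0.225 to 0.875 m from the base axis. Payload 3.4 kg.
Tool frame: the origin (TCP) lies on the centre line of the jaws, within the pads' length; the fingertips stand 11 mm ahead of it and the grasp point (between the pads) lies 8 mm behind it; z points along the fingers, y is the line along which they close (so a half turn about z gives the same grasp; the last joint's range is limited). The gripper opens to 85 mm and grips with 20 to 120 N. Pads are 22 mm wide; open, the fingers measure 114 mm over their backs; the gripper's body (76 mm by 85 mm) begins 54 mm behind the grasp point. The pads swing forward as they close: fully open they stand 13 mm farther back than shut.
Start: joints at [-1.362, 0.276, 1.505, -0, 1.361, -0.121], TCP at [0.186, -0.544, 0.242] pointing down, gripper open.
Joint ranges: [-2.89, 2.89], [-0.75, 2.08], [0.22, 2.7], [-1.18, 4.32], [0.11, 2.71], [-2.7, 2.7]. Speed limits (rad/s): [2.57, 2.57, 3.14, 3.14, 3.14, 3.14].

## Interface

Orientations are given as a unit quaternion [w, x, y, z].
In Python, from rig import manip, eyes, job gives the robot as it stands.
- The arm moves only by the tool drive_tool, never from a script. Its argument "rows" is a list of rows, each a list of 3 entries, a list of its own where there are three numbers: the turn, a rotation vector about the world's x, y, z in rad, then the shift along the world's x, y, z in cm, then the finger opening in cm, from 0 to 8.54. A call has 1 to 8 rows; each row shifts and turns the commanded pose from where the row before left it; what a row does not reach is not made up. A row lasts 1/8 s, in which the tool goes at most 62.5 mm and 10.7 degrees, less where a joint would pass 70% of its speed; a pose out of reach is approached as far as the arm can. A call is refused whole if a number of a shift passes 6.25 or a number of a turn 0.188, either way. A call with a gripper value outside its range is refused whole. The fingers move at their own pace and stop on an object; "force" is the grip in N (left out, the last holds). Time passes only in rows, so rows that do not move let the fingers close. It gives the time, the measured TCP pose, the force, the opening and the grip force at its end, in the units of the state.
- manip.get_state(): the state, without advancing time (a new reading comes with each control period).
- eyes.get_image(name): name is "scene" or "top"; returns the picture (384x512x3 uint8, red, green, blue); there is no depth.
- eyes.get_calibration(name): a dict with "camera_matrix" (3x3 intrinsics, pixels), "k1" (the pictures are not rectified: a ray, as slopes to the right and down, at radius r is drawn at 1 + k1 r^2 times it, then the intrinsics apply), "view" (4x4, takes a point from world to camera coordinates). Camera axes: x right, y up, looking along -z (the intrinsics and any distortion apply to the point x, -y, -z); pixel columns grow to the right and rows downward; lengths in m; the calibration is good to about 2 mm. A picture is of the moment at which its call begins. get_calibration takes no time and is no camera call.
- job.sign_off(): hands the job in; it is judged then, once.
The state is a dict: "clock": time; "qpos": joint angles; "qd": joint speeds; "effort": joint torques, N m; "position": TCP position; "ee_rot": TCP orientation; "contact_force": force on the tool from outside, world axes, zero at the start; "moment": the same for the moment, N m; "width": finger opening in m; "gripper_force": force on a finger pad.
Only numpy, scipy, OpenCV 4.12 (cv2) and the standard library are available. Lean on these libraries where they do the work, as an engineer would, in place of code of your own. Each camera call takes 0.05 s, during which the arm holds its last target. There are 200 camera calls.

## Task

Take the stylus out of its stand and press the small red vent button, sunk in the middle of the jar's black cap, right down with its tip; then put the stylus back in its stand, fully home, and let go of it. After that unscrew the tight cap anticlockwise (about 80 degrees) while the brace keeps the jar from turning, stop turning once the cap is free rather than forcing it on to the end stop, lift it straight off and finish while holding it level a few centimetres above the jar's mouth. The jar stays down in its brace, and the other things on the worktop are left alone.

Things in the scene. Friction and masses are not known exactly. Their poses are not given: they have to be found in the camera images.
- brace: Fixed grey-and-black square jar brace, base 112 x 112 x 8 mm, with 80 x 80 mm walls up to 34 mm above the worktop, open socket 68 x 68 mm. Origin at the centre of its underside on the worktop, z up, x and y along its sides.
- jar_center (a point): Centre (half-way up) of the loose amber jar, 98 mm tall to its mouth with a square 66 x 66 mm body (75 mm tall) that stands in the brace with 1 mm play to each side, its underside 8 mm above the worktop. Mass 0.6 kg: pulling up on a cap that is not yet free lifts the jar out. z up, x and y along its sides. The mouth is 49 mm above this point, and a seal disc with four small keys stands 11 mm above the mouth.
- jar: The same jar, origin at the centre of its underside.
- cap_center (a point): Centre (half-way up) of the black round ribbed cap on the jar: 56 mm diameter, 34 mm tall, 60 g, lower edge 10 mm above the jar's square body, free room on every side. z up; x along the yellow mark on its top. Grip its sides firmly (40 N or more), anywhere round it; more than one grasp is allowed. Turning takes about 0.4 N m all the way, and it stays where it is left. It does not rise as it turns.
- cap: The same cap with its vent button, origin at the centre of its lower edge, 17 mm below cap_center. Three lugs inside sit under the jar's thread; once turned free it must be raised straight up 10 mm before it may be turned or shifted sideways.
- unscrew (a joint): How far the cap has been unscrewed, rad: 0 tight, grows as the cap turns anticlockwise seen from above; up to 0.07 rad of play behind the cap. The cap is free from 1.2 on, stop before 1.6 (end stop 1.75, not to be reached). It keeps its value once the cap is off.
- valve_top (a point): Centre of the top of the red vent button when not pressed: 11 mm diameter, in a 14 mm hole in the middle of the cap's top, 4 mm below the cap's top face and 13 mm above cap_center. Moves with the cap.
- valve (a joint): How far the vent button is pressed, m: 0 up, 0.004 fully down; spring, 0.5 N at first and 4.5 N fully down; it springs back. Pressed counts from 0.003.
- stylus_grip (a point): Middle of the upright orange handle of the stylus: handle 16 mm diameter, 46 mm tall, to be gripped at this height (its top is 23 mm above, a 22 mm collar 23 mm to 27 mm below). z along the stylus, upward to the handle's end. The stylus hangs upright in the stand, its collar on the stand's top; 50 g.
- stylus_tip (a point): Lower end of the stylus's steel shaft (7 mm diameter, 48 mm long below the collar, small blunt tip), 75 mm below stylus_grip. Pressing it on the vent button means this point at valve_top.
- stylus: The same stylus, origin at its tip.
- stand_hole0 (a point): Mouth centre of the hole in the fixed wooden stand (block 64 x 64 mm, 56 mm tall): hole 12 mm diameter, 52 mm deep with a 3 mm chamfer. With the stylus fully home its tip is 48 mm below this point. z up.
- stand: The stand, origin at the centre of its underside on the worktop.
- glass: Bystander: clear drinking glass, 81 mm wide, 93 mm tall, origin under its centre.
- mug: Bystander: white dotted mug, 91 mm tall, origin at its underside.
- tea_box: Bystander: pale green and white tea carton, 63 x 132 x 77 mm, origin under its centre.
- spice_near: Bystander: spice jar with a black lid, 41 mm wide, 105 mm tall, origin under its centre.
- green_peeler: Bystander: dark green peeler lying flat, 170 x 25 x 18 mm, origin under its centre.
Mind the look-alikes: they are no part of the job. There is more than one size of the cap; the job needs the largest.

How it is judged:
On the way, in this order (a step that is already met when the one before it is completed fails the run):
1. the stylus presses the vent button in the cap down by 3 mm or more (value of joint valve above 0.003 m and contact force between stylus and cap above 1 N and contact force between the fingers and stylus above 1 N and value of joint unscrew below 0.25 rad), for 0.2 s.
2. the stylus is back in its stand and let go, the cap still screwed on (horizontal distance between stylus_tip and stand_hole0 below 0.006 m and z of stylus_tip in the frame of stand_hole0 below -0.042 m and angle between stylus_grip's own z axis and vertical below 0.15 rad and contact force between the fingers and stylus below 0.1 N and value of joint unscrew below 0.25 rad), for 0.2 s.
3. the cap has been turned free, still down on the jar, the jar in its brace (z of jar_center in the frame of brace below 0.061 m and horizontal distance between jar_center and brace below 0.006 m and angle between jar_center's own z axis and vertical below 0.06 rad and value of joint unscrew above 1.2 rad and z of cap_center in the frame of jar below 0.106 m), for 0.1 s.
At the end, for the whole second after the job is handed in: Cap held still by the gripper only, level within 0.2 rad, 2 to 9.8 cm above its seat, within 3 cm of the jar's axis, unscrewed 1.2 to 1.6 rad; jar down in its brace (4 mm high, 6 mm aside, 0.06 rad); stylus let go in its stand (tip 42 mm deep, 6 mm aside, within 0.15 rad of upright) (z of jar_center in the frame of brace below 0.061 m and horizontal distance between jar_center and brace below 0.006 m and angle between jar_center's own z axis and vertical below 0.06 rad and horizontal distance between stylus_tip and stand_hole0 below 0.006 m and z of stylus_tip in the frame of stand_hole0 below -0.042 m and angle between stylus_grip's own z axis and vertical below 0.15 rad and contact force between the fingers and stylus below 0.1 N and value of joint unscrew between 1.2 and 1.6 rad and z of cap_center in the frame of jar between 0.122 and 0.2 m and horizontal distance between cap_center and jar_center below 0.03 m and angle between cap_center's own z axis and vertical below 0.2 rad and contact force between the fingers and cap above 1 N and contact force between cap and jar below 0.05 N and linear speed of cap below 0.03 m/s); the arm keeps its last pose, push and grip.
It fails at once if the cap is forced on to the end stop (value of joint unscrew above 1.72 rad).
It fails at once if the jar is pulled out of its brace (z of jar_center in the frame of brace above 0.075 m).
It fails at once if a bystander on the worktop is shoved or knocked over (moved 3 cm) (distance of any of glass, mug, tea_box, spice_near, green_peeler from where it was at the start of the episode above 0.03 m).
It also fails if it takes over 61 s, if anything falls off the work surface, if the arm or the gripper's body presses on something with over 40 N, if the wrist force passes 120 N, or if a joint passes its speed limit or range.

## Working session

There is one attempt and no reset: what is moved stays moved. The work goes in short steps, Python scripts to look and compute and a tool call to move; the robot and the scene stay as the last step left them, time stands still between calls to the robot, and variables do not carry over. Pictures are saved under pics/ and viewed, at most 10 in all, crops included, and the job is handed in when it is done.

Besides the shell and the picture viewer there is one more tool, called in YAML: its name, and indented under it one key for each argument. drive_tool: Moves the arm, as the interface text tells. Its arguments: {"type":"object","properties":{"rows":{"type":"array"},"force":{"type":"number"}},"required":["rows"]}

```bash
mkdir -p pics; ls
cat > h.py <<'E'
import numpy as np, cv2
from rig import manip, eyes, job
def snap(n,f,crop=None,s=1):
    im=eyes.get_image(n); cv2.imwrite('pics/raw_'+f,im[:,:,::-1])
    if crop: im=im[crop[1]:crop[3],crop[0]:crop[2]]
    im=cv2.resize(im,None,fx=s,fy=s,interpolation=cv2.INTER_CUBIC)
    cv2.imwrite('pics/'+f,im[:,:,::-1])
def ray(n,u,v):
    c=eyes.get_calibration(n);K=np.array(c['camera_matrix']);V=np.array(c['view'])
    k=c['k1']; d=cv2.undistortPoints(np.array([[[u,v]]],float),K,np.array([k,0,0,0,0.]))[0,0]
    R=V[:3,:3];o=-R.T@V[:3,3]
    return o,R.T@np.array([d[0],-d[1],-1])
def at(n,u,v,z):
    o,d=ray(n,u,v); return o+d*(z-o[2])/d[2]
def proj(n,p):
    c=eyes.get_calibration(n);K=np.array(c['camera_matrix']);V=np.array(c['view'])
    q=V[:3,:3]@np.array(p)+V[:3,3]; q=q*[1,-1,-1]
    x=q[:2]/q[2]; x=x*(1+c['k1']*(x@x)); return K[:2,:2]@x+K[:2,2]
E
python3 - <<'E'
from h import *
a=eyes.get_image('scene');b=eyes.get_image('top')
for n,i in (('scene',a),('top',b)):
    cv2.imwrite(f'pics/{n}0.png',cv2.resize(i[:,:,::-1],None,fx=1.5,fy=1.5,interpolation=cv2.INTER_CUBIC)); print(n,eyes.get_calibration(n)); cv2.imwrite(f'pics/raw_{n}0.png',i[:,:,::-1])
print(manip.get_state())
E
```

```text
pics
scene {'camera_matrix': array([[394.32397089,   0.        , 257.14654093],
       [  0.        , 394.32397089, 188.50371939],
       [  0.        ,   0.        ,   1.        ]]), 'k1': -0.01841046305556548, 'view': array([[-0.59812723, -0.80139047, -0.00414002,  0.35740261],
       [ 0.46181107, -0.34889094,  0.81547879, -0.36091136],
       [-0.65496134,  0.48584816,  0.57877216, -0.80759254],
       [ 0.        ,  0.        ,  0.        ,  1.        ]])}
top {'camera_matrix': array([[426.75387818,   0.        , 264.58998473],
       [  0.        , 426.75387818, 193.22488266],
       [  0.        ,   0.        ,   1.        ]]), 'k1': -0.16512682514683313, 'view': array([[ 0.02007801, -0.99973377,  0.01136932, -0.02569767],
       [ 0.99284149,  0.02127617,  0.11752911, -0.58401595],
       [-0.11773972,  0.00892818,  0.99300435, -1.21579962],
       [ 0.        ,  0.        ,  0.        ,  1.        ]])}
{'clock': 0.1, 'qpos': array([-1.36197159e+00,  2.76506183e-01,  1.50601110e+00,  1.13517577e-05,
        1.36072471e+00, -1.21015344e-01]), 'qd': array([ 0.00096502, -0.00113264, -0.00219867,  0.00091147,  0.00032693,
       -0.0006406 ]), 'effort': array([ 1.01071390e-03, -4.17701232e+01, -2.46404797e+01, -3.12144011e-04,
        5.87145900e-03,  6.58982628e-06]), 'position': array([ 0.18613085, -0.54354882,  0.24153897]), 'ee_rot': array([-8.24119710e-04,  9.86431346e-01,  1.64172227e-01, -3.06505154e-05]), 'contact_force': array([-0.46285644, -0.53432683, -1.15409022]), 'moment': array([-0.00126886,  0.0070938 , -0.05941909]), 'gripper_force': 0.0, 'width': 0.08572757490468054}
```

View pics/scene0.png

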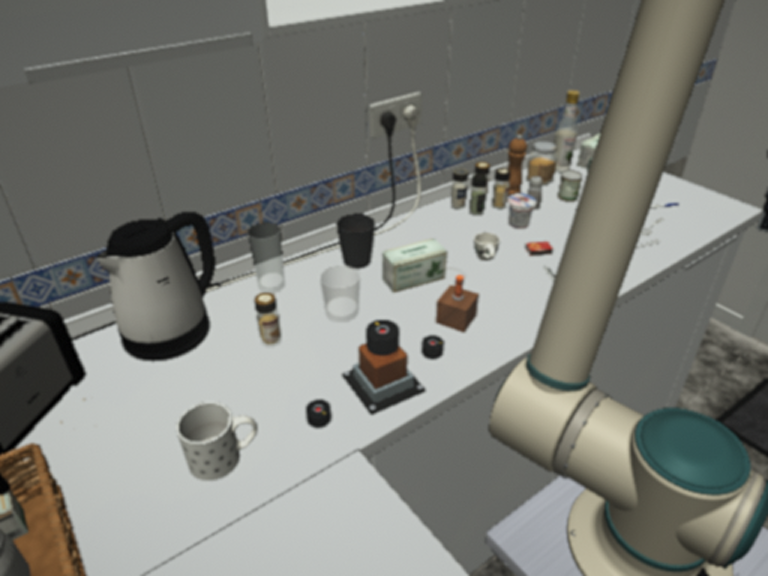

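View pics/top0.png

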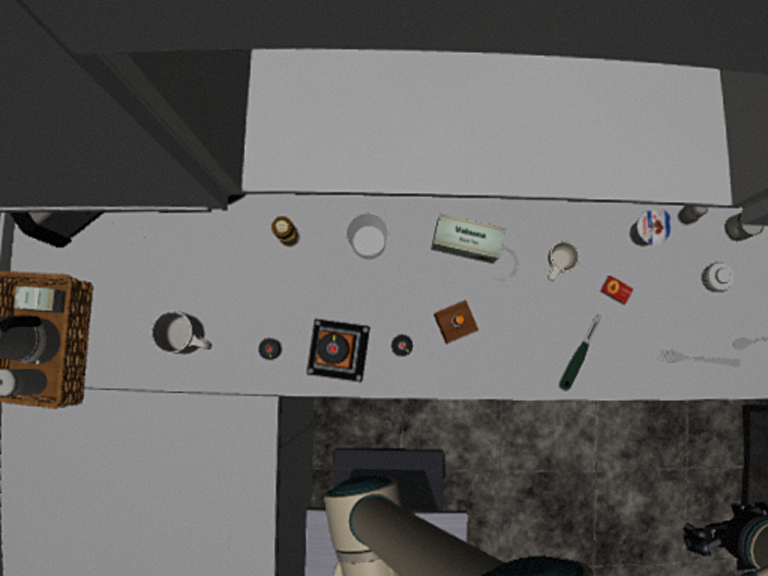

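The first pictures show three black caps: a small loose one at top (269,348)/1.5, the one on the braced jar at (333,348)/1.5, and a small loose one at (402,345)/1.5. I choose the one on the jar because it is the largest and sits in the brace. The stylus is the orange handle in the wooden stand at (457,320)/1.5.

Run:
```python
import cv2
def c(f,x0,y0,x1,y1,s,o):
    cv2.imwrite(o,cv2.resize(cv2.imread(f)[y0:y1,x0:x1],None,fx=s,fy=s,interpolation=cv2.INTER_CUBIC))
c('pics/raw_top0.png',195,190,325,260,6,'pics/c1.png')
c('pics/raw_scene0.png',220,175,330,275,5.45,'pics/c2.png')
```

```text
(no output)
```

View pics/c1.png

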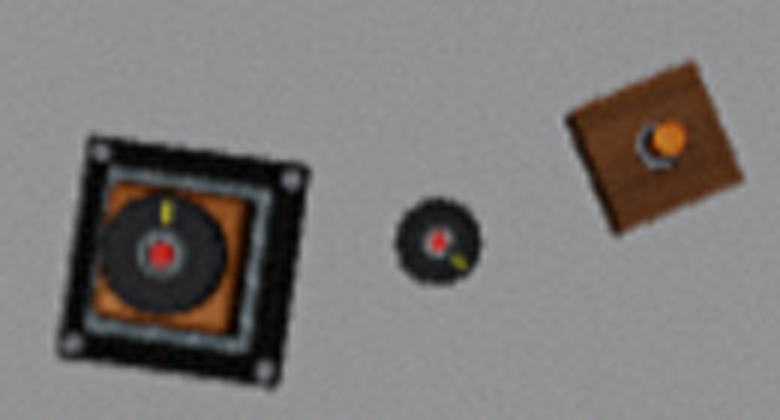

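View pics/c2.png

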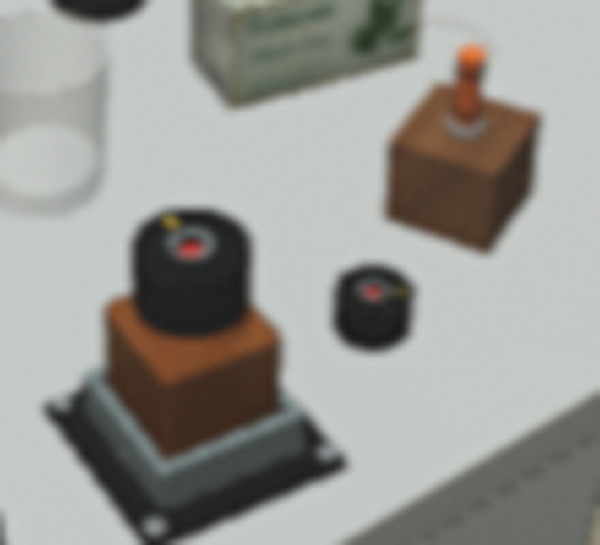

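The close crops confirm the choice: the big cap with the yellow mark is on the jar, with its top centre at crop (163,254). The stylus handle top is at (669,139) and the stand block is turned about 23°.

Run:
```python
from h import *
T=lambda x,y,z: at('top',195+(x+.5)/6-.5,190+(y+.5)/6-.5,z)
S=lambda x,y,z: at('scene',220+(x+.5)/5.45-.5,175+(y+.5)/5.45-.5,z)
np.set_printoptions(precision=4,suppress=True)
B=np.array([T(*p,.008) for p in [(90,135),(310,168),(278,388),(58,355)]]);print('brace',B[:,:2],B.mean(0))
e=B[1]-B[0];print('ang of edge (mod90)',np.degrees(np.arctan2(e[1],e[0])))
print('cap top',T(163,254,.127),'valve',T(161,254,.123),S(190,246,.123),'mark',T(166,212,.127))
W=np.array([T(*p,.056) for p in [(692,62),(745,182),(618,235),(567,116)]]);print('stand',W[:,:2],W.mean(0))
e=W[1]-W[0];print(np.degrees(np.arctan2(e[1],e[0])))
print('handle',T(669,139,.106),S(473,57,.106))
for n,p in (('glass',(367,240)),('tea',(468,240)),('spice',(284,228))): print(n,at('top',p[0]/1.5,p[1]/1.5,.08))
print('mug',at('top',180/1.5,333/1.5,.09),'small caps',T(438,242,.03),at('top',269/1.5,348/1.5,.03))
# tool heading: TCP rot
from scipy.spatial.transform import Rotation as R
q=manip.get_state()['ee_rot'];print(R.from_quat(np.roll(q,-1)).as_matrix())
```

```text
brace [[0.5274 0.149 ]
 [0.5135 0.0393]
 [0.4047 0.0524]
 [0.4182 0.1615]] [0.466  0.1006 0.008 ]
ang of edge (mod90) -97.24773762434602
cap top [0.4663 0.1003 0.127 ] valve [0.4664 0.1016 0.123 ] [0.471  0.1023 0.123 ] mark [0.4851 0.0995 0.127 ]
stand [[ 0.5653 -0.1444]
 [ 0.508  -0.1704]
 [ 0.4816 -0.1098]
 [ 0.538  -0.0846]] [ 0.5232 -0.1273  0.056 ]
-155.549305353673
handle [ 0.5243 -0.1283  0.106 ] [ 0.5227 -0.1237  0.106 ]
glass [0.6732 0.0456 0.08  ]
tea [ 0.6777 -0.1469  0.08  ]
spice [0.6935 0.2051 0.08  ]
mug [0.4873 0.3935 0.09  ] small caps [ 0.4775 -0.0245  0.03  ] [0.4654 0.2335 0.03  ]
[[ 0.9461  0.3239 -0.0003]
 [ 0.3239 -0.9461  0.0016]
 [ 0.0002 -0.0016 -1.    ]]
```

drive_tool:
  rows:
    - [[0, 0, 0.13], [3.4, 4.2, 0], 8.5]
    - [[0, 0, 0.13], [3.4, 4.2, 0], 8.5]
    - [[0, 0, 0.13], [3.4, 4.2, 0], 8.5]
    - [[0, 0, 0.13], [3.4, 4.2, 0], 8.5]
    - [[0, 0, 0.13], [3.4, 4.2, 0], 8.5]
    - [[0, 0, 0.13], [3.4, 4.2, 0], 8.5]
    - [[0, 0, 0.13], [3.4, 4.2, 0], 8.5]
    - [[0, 0, 0.13], [3.4, 4.2, 0], 8.5]
  force: 50

```text
clock: 1.1
position: [0.459, -0.2065, 0.2421]
ee_rot: [-0.0, 0.773, 0.634, -0.0]
contact_force: [0.9, -0.8, 0.6]
width: 0.0849
gripper_force: 0.0
```

drive_tool:
  rows:
    - [[0, 0, 0], [3.2, 4.0, -2], 8.5]
    - [[0, 0, 0], [3.2, 4.0, -2], 5]
    - [[0, 0, 0], [0, 0, -2], 4]
    - [[0, 0, 0], [0, 0, 0], 4]
    - [[0, 0, 0], [0, 0, 0], 4]

```text
clock: 1.72
position: [0.5223, -0.1285, 0.1828]
ee_rot: [0.0, 0.775, 0.632, 0.0]
contact_force: [0.0, 0.8, -0.4]
width: 0.0402
gripper_force: 0.0
```

Run:
```python
from h import *
snap('scene','s1.png',(270,130,370,230),5.5)
s=manip.get_state();print(s['position'],s['qpos'],s['width'])
print((proj('scene',s['position'])+.5-[270,130])*5.5-.5,[ (proj('scene',[.5235,-.1265,z])+.5-[270,130])*5.5-.5 for z in (.056,.106)])
```

```text
[ 0.52242838 -0.12877422  0.18316408] [-3.70954900e-01  2.60648118e-01  1.68008942e+00 -9.72192269e-05
  1.19937481e+00 -1.68921519e-01] 0.03984775737070119
[220.32429608 177.74656101] [array([198.87614191, 377.97406952]), array([205.20850517, 302.49649997])]
```

View pics/s1.png

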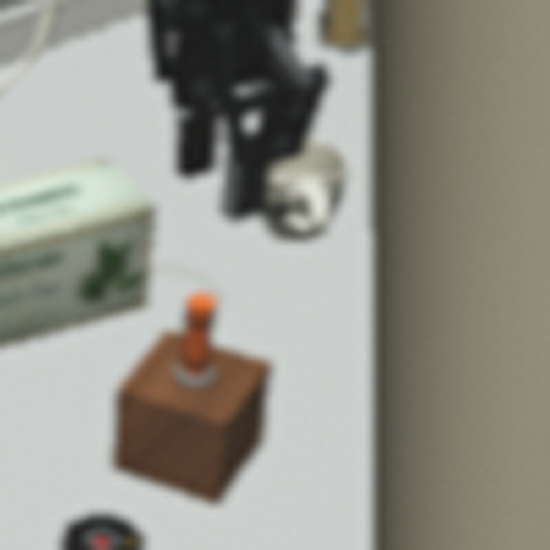

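The fingertips, centred on about (218,190), stand over the stylus handle at (201,300), as predicted to within about 2 mm.

drive_tool:
  rows:
    - [[0, 0, 0], [0.1, 0.2, -2], 4.5]
    - [[0, 0, 0], [0, 0, -2.5], 4.5]
    - [[0, 0, 0], [0, 0, -2.5], 4.5]
    - [[0, 0, 0], [0, 0, -2], 4.5]
    - [[0, 0, 0], [0, 0, -1.7], 4.5]
    - [[0, 0, 0], [0, 0, 0], 4.5]

```text
clock: 2.52
position: [0.5226, -0.1266, 0.0752]
ee_rot: [-0.0, 0.775, 0.632, -0.0]
contact_force: [0.4, 0.5, 0.5]
width: 0.0448
gripper_force: 0.0
```

drive_tool:
  rows:
    - [[0, 0, 0], [0, 0, 0], 0.5]
    - [[0, 0, 0], [0, 0, 0], 0.5]
    - [[0, 0, 0], [0, 0, 0], 0.5]
    - [[0, 0, 0], [0, 0, 0], 0.5]
    - [[0, 0, 0], [0, 0, 0], 0.5]
  force: 60

```text
clock: 3.15
position: [0.5243, -0.1267, 0.0767]
ee_rot: [0.002, 0.774, 0.633, 0.001]
contact_force: [0.7, -1.7, 5.9]
width: 0.0143
gripper_force: 58.4
```

drive_tool:
  rows:
    - [[0, 0, 0], [0, 0, 0.5], 0.5]
    - [[0, 0, 0], [0, 0, 1.5], 0.5]
    - [[0, 0, 0], [0, 0, 2], 0.5]
    - [[0, 0, 0], [0, 0, 2.5], 0.5]
    - [[0, 0, 0], [0, 0, 3], 0.5]
    - [[0, 0, 0], [0, 0, 3], 0.5]
    - [[0, 0, 0], [0, 0, 2.5], 0.5]
    - [[0, 0, 0], [0, 0, 0], 0.5]

```text
clock: 4.15
position: [0.5234, -0.126, 0.2277]
ee_rot: [0.001, 0.774, 0.633, 0.001]
contact_force: [0.2, 0.6, -1.2]
width: 0.0145
gripper_force: 59.1
```

Run:
```python
from h import *
from scipy.spatial.transform import Rotation as R
s=manip.get_state();print(s['position'],s['qpos'],s['width'],s['gripper_force'],s['contact_force'],R.from_quat(np.roll(s['ee_rot'],-1)).as_matrix()[:,2])
```

```text
[ 0.5233973  -0.12604449  0.22766128] [-3.65566523e-01  2.28130301e-01  1.60880262e+00 -3.63718152e-05
  1.30163285e+00 -1.64748673e-01] 0.014470049847247132 59.116907715797424 [ 0.24912785  0.5785305  -1.16336259] [ 0.00281433 -0.00111479 -0.99999542]
```

drive_tool:
  rows:
    - [[0, 0, 0], [-0.9, 3.0, 0], 0.5]
    - [[0, 0, 0], [-1, 4.2, 0], 0.5]
    - [[0, 0, 0], [-1, 4.2, 0], 0.5]
    - [[0, 0, 0], [-1, 4.2, 0], 0.5]
    - [[0, 0, 0], [-0.9, 4.1, 0], 0.5]
    - [[0, 0, 0], [-0.8, 3.0, 0], 0.5]
    - [[0, 0, 0], [0, 0, -1.5], 0.5]
    - [[0, 0, 0], [0, 0, 0], 0.5]

```text
clock: 5.15
position: [0.4654, 0.1004, 0.2082]
ee_rot: [-0.001, 0.774, 0.633, -0.002]
contact_force: [0.3, -0.3, -0.3]
width: 0.0147
gripper_force: 59.1
```

Run:
```python
from h import *
snap('scene','s2.png',(215,165,295,245),7)
eyes_im=eyes.get_image('top');cv2.imwrite('pics/raw_top2.png',eyes_im[:,:,::-1])
s=manip.get_state();print(s['position'],s['contact_force'],s['gripper_force'])
p=s['position'];f=lambda q:(proj('scene',q)+.5-[215,165])*7-.5
print('tip',f([p[0],p[1],p[2]-.0687]),'valve',f([.466,.1015,.123]),f([.471,.1023,.123]))
b=f([.468,.101,.123]);print('J',f([.478,.101,.123])-b,f([.468,.111,.123])-b,f([.468,.101,.133])-b)
```

```text
[0.46685932 0.10004998 0.20954837] [ 0.39613387 -0.72317536 -0.63768437] 59.10398483276367
tip [290.72489134 350.99262327] valve [289.19494406 392.30274022] [279.1486027  386.02260373]
J [-16.42945184 -14.18717437] [-22.41767219  10.82052339] [ -0.18047522 -21.47742698]
```

View pics/s2.png

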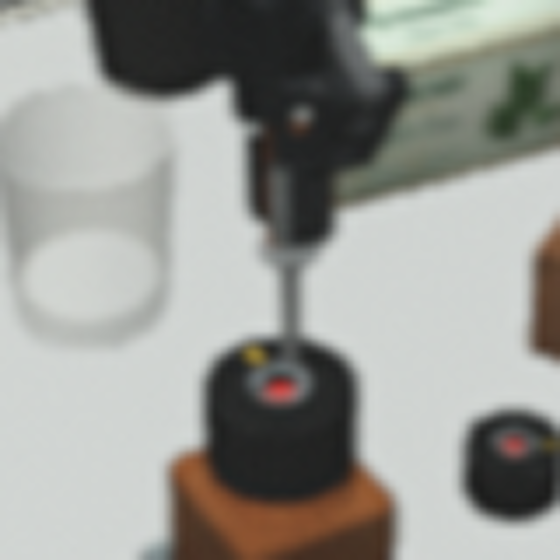

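The tip at crop (290,353) is a little right of the hole, which is centred near (280,381) with its red button at (280,388). I correct by about 3 mm and go lower for a closer look.

drive_tool:
  rows:
    - [[0, 0, 0], [0.15, 0.1, 0], 0.5]
    - [[0, 0, 0], [0.15, 0.1, 0], 0.5]
    - [[0, 0, 0], [0, 0, -0.5], 0.5]
    - [[0, 0, 0], [0, 0, -0.4], 0.5]
    - [[0, 0, 0], [0, 0, 0], 0.5]
    - [[0, 0, 0], [0, 0, 0], 0.5]

```text
clock: 6.0
position: [0.4702, 0.103, 0.2013]
ee_rot: [0.0, 0.774, 0.633, -0.0]
contact_force: [-0.4, 1.0, -0.9]
width: 0.0147
gripper_force: 59.1
```

Run:
```python
from h import *
snap('scene','s3.png',(230,195,285,240),12)
s=manip.get_state();print(s['position'],s['contact_force'],s['gripper_force'])
p=s['position'];f=lambda q:(proj('scene',q)+.5-[230,195])*12-.5
print('tip',f([p[0],p[1],p[2]-.0687]))
b=f([.468,.101,.123]);print('valve468',b,'J',f([.478,.101,.123])-b,f([.468,.111,.123])-b,f([.468,.101,.133])-b)
```

```text
[0.47026783 0.10300066 0.20139599] [ 0.01114294  0.14494584 -1.13072497] 59.10381853580475
tip [297.90307109 269.5054407 ]
valve468 [312.35617985 307.04799677] J [-28.16477458 -24.32087035] [-38.43029519  18.54946866] [ -0.30938608 -36.81844625]
```

View pics/s3.png

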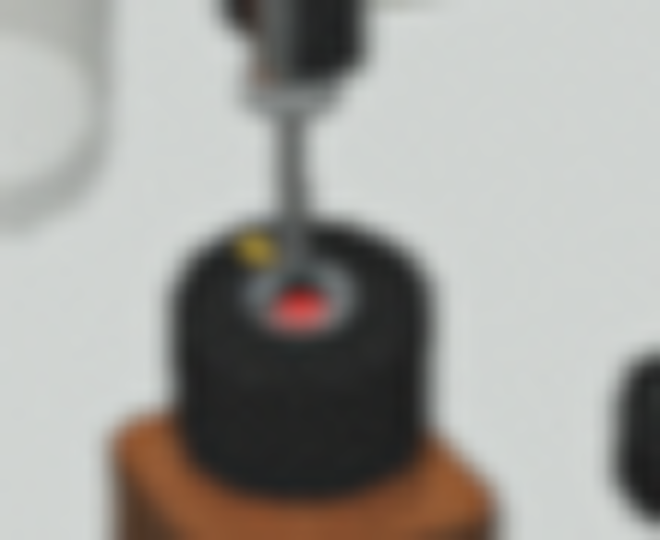

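The tip at (297,272) is lined up sideways with the hole centre (300,297), about 1.5 mm too far in +x. I correct that and press.

drive_tool:
  rows:
    - [[0, 0, 0], [-0.17, 0.05, 0], 0.5]
    - [[0, 0, 0], [0, 0, -0.3], 0.5]
    - [[0, 0, 0], [0, 0, -0.3], 0.5]
    - [[0, 0, 0], [0, 0, -0.2], 0.5]
    - [[0, 0, 0], [0, 0, -0.1], 0.5]
    - [[0, 0, 0], [0, 0, 0], 0.5]

```text
clock: 6.8
position: [0.4685, 0.1034, 0.1922]
ee_rot: [-0.0, 0.774, 0.633, -0.0]
contact_force: [0.2, 0.8, -0.5]
width: 0.0145
gripper_force: 59.1
```

drive_tool:
  rows:
    - [[0, 0, 0], [0, 0, -0.1], 0.5]
    - [[0, 0, 0], [0, 0, -0.1], 0.5]
    - [[0, 0, 0], [0, 0, -0.1], 0.5]
    - [[0, 0, 0], [0, 0, 0], 0.5]

```text
clock: 7.3
position: [0.4687, 0.1035, 0.1896]
ee_rot: [0.0, 0.774, 0.633, 0.0]
contact_force: [-0.0, -0.1, 2.2]
width: 0.0145
gripper_force: 59.4
```

drive_tool:
  rows:
    - [[0, 0, 0], [0, 0, -0.1], 0.5]
    - [[0, 0, 0], [0, 0, -0.1], 0.5]
    - [[0, 0, 0], [0, 0, 0], 0.5]

```text
clock: 7.68
position: [0.4687, 0.1035, 0.1875]
ee_rot: [0.0, 0.774, 0.633, 0.0]
contact_force: [-0.2, -0.2, 4.5]
width: 0.0146
gripper_force: 59.5
```

drive_tool:
  rows:
    - [[0, 0, 0], [0, 0, -0.1], 0.5]
    - [[0, 0, 0], [0, 0, -0.05], 0.5]
    - [[0, 0, 0], [0, 0, 0], 0.5]
    - [[0, 0, 0], [0, 0, 0], 0.5]
    - [[0, 0, 0], [0, 0, 0], 0.5]

```text
clock: 8.3
position: [0.4689, 0.1035, 0.1869]
ee_rot: [0.0, 0.774, 0.633, 0.001]
contact_force: [-0.8, -0.4, 9.1]
width: 0.0147
gripper_force: 60.1
```

Button pressed right down: the force rose to 9 N and the descent stopped. Now back to the stand.

drive_tool:
  rows:
    - [[0, 0, 0], [0, 0, 1], 0.5]
    - [[0, 0, 0], [0, 0, 1.5], 0.5]
    - [[0, 0, 0], [0, 0, 1.5], 0.5]
    - [[0, 0, 0], [0.9, -4, 0], 0.5]
    - [[0, 0, 0], [1, -4.5, 0], 0.5]
    - [[0, 0, 0], [1.2, -5, 0], 0.5]
    - [[0, 0, 0], [1.2, -5, 0], 0.5]
    - [[0, 0, 0], [1.2, -4.5, 0], 0.5]

```text
clock: 9.3
position: [0.5239, -0.1284, 0.2266]
ee_rot: [0.0, 0.775, 0.632, 0.0]
contact_force: [1.6, 1.3, -0.9]
width: 0.0144
gripper_force: 59.3
```

drive_tool:
  rows:
    - [[0, 0, 0], [0, 0, -2.5], 0.5]
    - [[0, 0, 0], [0, 0, -2.5], 0.5]
    - [[0, 0, 0], [0, 0, -2.5], 0.5]
    - [[0, 0, 0], [0, 0, -1.2], 0.5]
    - [[0, 0, 0], [0, 0, 0], 0.5]
    - [[0, 0, 0], [0, 0, 0], 0.5]

```text
clock: 10.05
position: [0.5243, -0.1268, 0.1399]
ee_rot: [0.001, 0.774, 0.633, 0.001]
contact_force: [0.1, -0.2, -0.4]
width: 0.0142
gripper_force: 59.3
```

Run:
```python
from h import *
snap('scene','s4.png',(270,165,330,225),9)
s=manip.get_state();print(s['position'],s['contact_force'],s['gripper_force'])
p=s['position'];f=lambda q:(proj('scene',q)+.5-[270,165])*9-.5
print('tip',f([p[0],p[1],p[2]-.068]))
b=f([.5235,-.1265,.056]);print('hole',b,'J',f([.5335,-.1265,.056])-b,f([.5235,-.1165,.056])-b,f([.5235,-.1265,.066])-b)
```

```text
[ 0.5243544  -0.12677587  0.13998899] [ 0.19396493 -0.15459758 -0.08762324] 59.279937744140625
tip [327.87299138 263.47373521]
hole [325.75186857 303.82120468] J [-20.29540209 -14.29960894] [-22.38527223  10.90540685] [  2.03309605 -24.21437359]
```

View pics/s4.png

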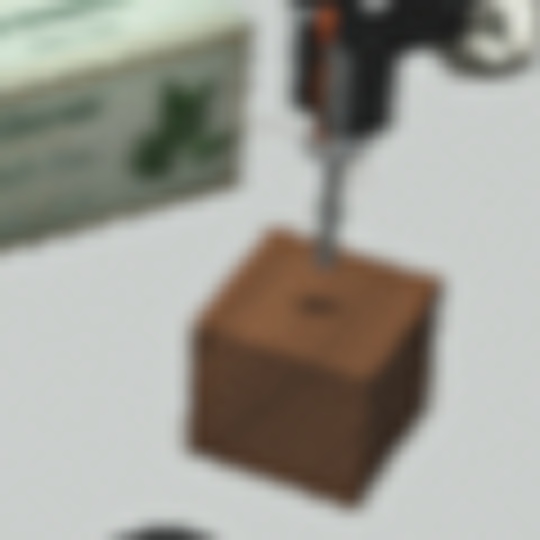

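The tip at (325,265) is over the hole at (319,304), about 1 mm off. I correct and insert.

drive_tool:
  rows:
    - [[0, 0, 0], [0.05, 0.08, -0.5], 0.5]
    - [[0, 0, 0], [0, 0, -1], 0.5]
    - [[0, 0, 0], [0, 0, -1], 0.5]
    - [[0, 0, 0], [0, 0, -1.2], 0.5]
    - [[0, 0, 0], [0, 0, -1.2], 0.5]
    - [[0, 0, 0], [0, 0, -1], 0.5]
    - [[0, 0, 0], [0, 0, 0], 0.5]

```text
clock: 10.98
position: [0.5244, -0.126, 0.0789]
ee_rot: [0.0, 0.775, 0.633, -0.0]
contact_force: [2.6, -2.5, -2.4]
width: 0.0144
gripper_force: 59.3
```

drive_tool:
  rows:
    - [[0, 0, 0], [0, 0, -0.1], 0.5]
    - [[0, 0, 0], [0, 0, -0.15], 0.5]
    - [[0, 0, 0], [0, 0, -0.05], 0.5]
    - [[0, 0, 0], [0, 0, 0], 0.5]

```text
clock: 11.48
position: [0.5245, -0.1259, 0.0773]
ee_rot: [0.001, 0.774, 0.633, 0.0]
contact_force: [2.8, -1.7, 2.0]
width: 0.0146
gripper_force: 59.3
```

Seated. Release and rise.

drive_tool:
  rows:
    - [[0, 0, 0], [0, 0, 0], 4.5]
    - [[0, 0, 0], [0, 0, 0], 4.5]
    - [[0, 0, 0], [0, 0, 0], 4.5]
    - [[0, 0, 0], [0, 0, 0], 4.5]
    - [[0, 0, 0], [0, 0, 1], 4.5]
    - [[0, 0, 0], [0, 0, 2], 4.5]
    - [[0, 0, 0], [0, 0, 3], 4.5]
    - [[0, 0, 0], [0, 0, 3], 4.5]

```text
clock: 12.48
position: [0.524, -0.1257, 0.1683]
ee_rot: [0.0, 0.774, 0.633, 0.0]
contact_force: [0.9, -0.0, -0.0]
width: 0.0446
gripper_force: 0.0
```

drive_tool:
  rows:
    - [[0, 0, 0], [0, 0, 4], 6]
    - [[0, 0, 0], [-0.9, 4, 0], 8.5]
    - [[0, 0, 0], [-1, 4.2, 0], 8.5]
    - [[0, 0, 0], [-1, 4.2, 0], 8.5]
    - [[0, 0, 0], [-1, 4.2, 0], 8.5]
    - [[0, 0, 0], [-1, 4.2, 0], 8.5]
    - [[0, 0, 0], [-0.7, 2, 0], 8.5]
    - [[0, 0, 0], [0, 0, 0], 8.5]

```text
clock: 13.48
position: [0.4675, 0.1034, 0.2075]
ee_rot: [0.0, 0.774, 0.634, 0.0]
contact_force: [0.3, 0.4, 0.8]
width: 0.085
gripper_force: 0.0
```

Run:
```python
from h import *
from scipy.spatial.transform import Rotation as R
snap('scene','s5.png',(220,130,330,250),5)
s=manip.get_state();print(s['position'],s['qpos'],s['contact_force'],s['moment'],s['width']);print(R.from_quat(np.roll(s['ee_rot'],-1)).as_matrix())
```

```text
[0.46802695 0.10241669 0.20743903] [ 7.05382960e-02  1.54944522e-01  1.75756070e+00 -6.74161635e-04
  1.22798649e+00  2.70131911e-01] [-0.61088195 -0.35547091 -0.16153556] [-0.04670707 -0.05371488  0.01474038] 0.08550176040878896
[[ 1.98049439e-01  9.80191366e-01  1.14302703e-03]
 [ 9.80191980e-01 -1.98048915e-01 -5.55756469e-04]
 [-3.18372429e-04  1.23045319e-03 -9.99999192e-01]]
```

View pics/s5.png

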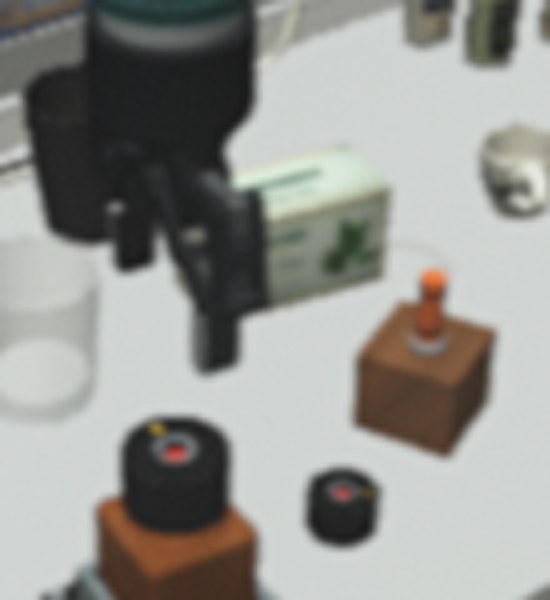

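The stylus is upright and home in its stand, with the handle top at (432,280), and the gripper is open above the jar cap. Descend and grip.

drive_tool:
  rows:
    - [[0, 0, 0], [0, 0, -2], 8.5]
    - [[0, 0, 0], [0, 0, -2.5], 8.5]
    - [[0, 0, 0], [0, 0, -2.5], 8.5]
    - [[0, 0, 0], [0, 0, -2], 8.5]
    - [[0, 0, 0], [0, 0, -1.5], 8.5]
    - [[0, 0, 0], [0, 0, 0], 6.4]
    - [[0, 0, 0], [0, 0, 0], 6.2]
    - [[0, 0, 0], [0, 0, 0], 6.2]

```text
clock: 14.52
position: [0.4688, 0.102, 0.1026]
ee_rot: [0.001, 0.775, 0.632, 0.001]
contact_force: [0.4, -0.6, 0.1]
width: 0.0618
gripper_force: 0.0
```

drive_tool:
  rows:
    - [[0, 0, 0], [0, 0, 0], 5.9]
    - [[0, 0, 0], [0, 0, 0], 5.7]
    - [[0, 0, 0], [0, 0, 0], 5.5]
    - [[0, 0, 0], [0, 0, 0], 5]
    - [[0, 0, 0], [0, 0, 0], 5]
  force: 70

```text
clock: 15.15
position: [0.4682, 0.1023, 0.1025]
ee_rot: [0.0, 0.774, 0.633, 0.0]
contact_force: [-1.8, -0.3, 6.5]
width: 0.0546
gripper_force: 72.5
```

Run:
```python
from h import *
s=manip.get_state();print(s['position'],s['contact_force'],s['moment'],s['width'],s['gripper_force'])
```

```text
[0.46822636 0.10231087 0.10253637] [-1.80721837 -0.25707077  6.47166462] [-0.0107182   0.23622037 -0.04372445] 0.054634034907892454 72.46778192929924
```

drive_tool:
  rows:
    - [[0, 0, 0.06], [0, 0, 0], 5]
    - [[0, 0, 0.1], [0, 0, 0], 5]
    - [[0, 0, 0.1], [0, 0, 0], 5]
    - [[0, 0, 0.1], [0, 0, 0], 5]
    - [[0, 0, 0.1], [0, 0, 0], 5]
    - [[0, 0, 0.1], [0, 0, 0], 5]
    - [[0, 0, 0.1], [0, 0, 0], 5]
    - [[0, 0, 0.04], [0, 0, 0], 5]

```text
clock: 16.15
position: [0.4689, 0.1025, 0.1026]
ee_rot: [0.001, 0.511, 0.86, 0.001]
contact_force: [-0.1, 0.1, 5.2]
width: 0.055
gripper_force: 72.6
```

Run:
```python
from h import *
from scipy.spatial.transform import Rotation as R
s=manip.get_state();print(s['position'],s['contact_force'],s['moment'],s['width'],s['gripper_force'],s['qpos']);y=R.from_quat(np.roll(s['ee_rot'],-1)).as_matrix()[:,1];print(np.arctan2(y[1],y[0])-np.arctan2(-.198,.980))
```

```text
[0.46887984 0.10247609 0.10257022] [-0.1189343   0.07741384  5.19003373] [ 0.02922768  0.04909567 -0.47464342] 0.05504341461308128 72.64146476984024 [ 6.96457698e-02  2.60374363e-01  1.91548923e+00  6.83954396e-04
  9.63522601e-01 -4.29899330e-01]
0.6985130019215238
```

drive_tool:
  rows:
    - [[0, 0, 0.1], [0, 0, 0], 5]
    - [[0, 0, 0.1], [0, 0, 0], 5]
    - [[0, 0, 0.1], [0, 0, 0], 5]
    - [[0, 0, 0.1], [0, 0, 0], 5]
    - [[0, 0, 0.1], [0, 0, 0], 5]
    - [[0, 0, 0.1], [0, 0, 0], 5]
    - [[0, 0, 0.1], [0, 0, 0], 5]
    - [[0, 0, 0.05], [0, 0, 0], 5]

```text
clock: 17.15
position: [0.4691, 0.1029, 0.1026]
ee_rot: [0.001, 0.16, 0.987, 0.001]
contact_force: [0.6, 0.6, 4.6]
width: 0.0548
gripper_force: 72.7
```

drive_tool:
  rows:
    - [[0, 0, 0], [0, 0, 0], 5]
    - [[0, 0, 0], [0, 0, 0], 5]

```text
clock: 17.4
position: [0.469, 0.1029, 0.1026]
ee_rot: [0.001, 0.161, 0.987, 0.001]
contact_force: [0.7, 2.4, 5.9]
width: 0.0547
gripper_force: 72.8
```

Run:
```python
from h import *
from scipy.spatial.transform import Rotation as R
snap('top','t5.png',(200,205,250,255),11)
s=manip.get_state();print(s['position'],s['contact_force'],s['moment'],s['width'],s['gripper_force'],s['qpos']);y=R.from_quat(np.roll(s['ee_rot'],-1)).as_matrix()[:,1];print(np.arctan2(y[1],y[0])-np.arctan2(-.198,.980))
```

```text
[0.46907403 0.10286533 0.10255146] [0.3417866  2.20095673 5.52806477] [ 0.35757672 -0.08515117 -0.22674752] 0.05488484578457137 72.80622686259449 [ 6.99464415e-02  2.60536537e-01  1.91530460e+00  1.48328206e-03
  9.63158884e-01 -1.17807545e+00]
1.4465357778172687
```

drive_tool:
  rows:
    - [[0, 0, 0], [0, 0, 0.1], 5]
    - [[0, 0, 0], [0, 0, 0.2], 5]
    - [[0, 0, 0], [0, 0, 0.2], 5]
    - [[0, 0, 0], [0, 0, 0], 5]
    - [[0, 0, 0], [0, 0, 0], 5]

```text
clock: 18.08
position: [0.4671, 0.102, 0.1062]
ee_rot: [-0.001, 0.16, 0.987, -0.0]
contact_force: [0.6, 0.4, -11.6]
width: 0.0548
gripper_force: 76.3
```

```bash
cat > m.py <<'E'
from h import *
def meas(n):
    im=eyes.get_image(n).astype(int)
    s={'scene':(225,200,285,275),'top':(200,205,250,255)}[n]
    c=im[s[1]:s[3],s[0]:s[2]];r,g,b=c[...,0],c[...,1],c[...,2]
    yl=(r>120)&(g>90)&(b<70)&(g>.65*r); am=(r>90)&(g<.65*r)&(g>.35*r)
    f=lambda m:(m.sum(),np.argwhere(m).mean(0)[::-1]+[s[0],s[1]] if m.any() else None)
    am_in=np.argwhere(am)
    print(n,'yellow',f(yl),'amber',f(am),am_in.min(0)+[s[1],s[0]],am_in.max(0)+[s[1],s[0]])
    return im
E
python3 - <<'E'
from m import *
for n in('scene','top'):
    im=meas(n);cv2.imwrite(f'pics/up_{n}.png',im[:,:,::-1].astype('uint8'))
s=manip.get_state();print(s['position'],s['contact_force'])
E
```

```text
scene yellow (np.int64(3), array([259.33333333, 232.33333333])) amber (np.int64(206), array([255.04854369, 237.01941748])) [218 241] [244 270]Traceback (most recent call last):
  File "<stdin>", line 3, in <module>
  File "m.py", line 9, in meas
    print(n,'yellow',f(yl),'amber',f(am),am_in.min(0)+[s[1],s[0]],am_in.max(0)+[s[1],s[0]])
                                         ~~~~~~~~~^^^
    return umr_minimum(a, axis, None, out, keepdims, initial, where)
ValueError: zero-size array to reduction operation minimum which has no identity
```

drive_tool:
  rows:
    - [[0, 0, 0], [0, 0, -0.2], 5]
    - [[0, 0, 0], [0, 0, -0.3], 5]
    - [[0, 0, 0], [0, 0, 0], 5]
    - [[0, 0, 0], [0, 0, 0], 5]

```text
clock: 18.68
position: [0.469, 0.1025, 0.1028]
ee_rot: [0.001, 0.16, 0.987, 0.001]
contact_force: [-0.1, 1.0, 5.1]
width: 0.0546
gripper_force: 77.7
```

Run:
```python
from m import *
A=cv2.imread('pics/up_scene.png').astype(np.float32)
im=meas('scene')[:,:,::-1].astype(np.float32)
meas('top')
cv2.imwrite('pics/dn_scene.png',im)
s=manip.get_state();print(s['position'],s['contact_force'])
# jar body lower region and cap region shift by phase correlation
for nm,(x0,y0,x1,y1) in {'jar':(236,232,276,262),'cap':(240,212,270,234)}.items():
    g=lambda I:cv2.cvtColor(I[y0:y1,x0:x1],cv2.COLOR_BGR2GRAY)
    print(nm,cv2.phaseCorrelate(g(im),g(A),cv2.createHanningWindow((x1-x0,y1-y0),cv2.CV_32F)))
canvas=np.hstack([cv2.resize(I[180:270,225:290],None,fx=5.8,fy=5.8,interpolation=cv2.INTER_CUBIC) for I in(A,im)])
cv2.imwrite('pics/cmp.png',canvas)
```

```text
scene yellow (np.int64(3), array([254.66666667, 225.66666667])) amber (np.int64(207), array([254.52657005, 237.46859903])) [219 240] [245 269]Traceback (most recent call last):
  File "<stdin>", line 4, in <module>
  File "m.py", line 9, in meas
    print(n,'yellow',f(yl),'amber',f(am),am_in.min(0)+[s[1],s[0]],am_in.max(0)+[s[1],s[0]])
                                         ~~~~~~~~~^^^
    return umr_minimum(a, axis, None, out, keepdims, initial, where)
ValueError: zero-size array to reduction operation minimum which has no identity
```

Run:
```python
from h import *
A=cv2.imread('pics/up_scene.png').astype(np.float32)
im=np.ascontiguousarray(eyes.get_image('scene')[:,:,::-1]).astype(np.float32)
cv2.imwrite('pics/dn_scene.png',im)
O=cv2.imread('pics/raw_scene0.png').astype(np.float32)
for nm,(x0,y0,x1,y1) in {'jar':(238,238,272,256),'cap':(240,212,272,234),'brace':(228,244,282,272)}.items():
    g=lambda I:cv2.cvtColor(I[y0-4:y1+4,x0-4:x1+4],cv2.COLOR_BGR2GRAY)
    for k,(P,Q) in {'dn->up':(im,A),'orig->dn':(O,im)}.items():
        W=np.eye(2,3,dtype=np.float32)
        try: cc,W=cv2.findTransformECC(g(P)[4:-4,4:-4].copy(),g(Q),np.array([[1,0,4],[0,1,4]],np.float32),cv2.MOTION_TRANSLATION); print(nm,k,cc,W[:,2]-4)
        except Exception as e: print(nm,k,'fail')
canvas=np.hstack([cv2.resize(I[180:270,225:290],None,fx=5.8,fy=5.8,interpolation=cv2.INTER_CUBIC) for I in(A,im)])
cv2.imwrite('pics/cmp.png',canvas)
p=lambda z:proj('scene',[.468,.1025,z]);print(p(.08)-p(.09))
```

```text
jar dn->up 0.9697193266207934 [ 0.01836681 -0.13877106]
jar orig->dn 0.9729759194356381 [-0.13330078 -0.11908865]
cap dn->up 0.9886614738549571 [ 0.5979519 -0.715904 ]
cap orig->dn 0.5879083129774442 [2.1339684 1.9737239]
brace dn->up 0.9984879154975672 [ 0.02795839 -0.05543637]
brace orig->dn 0.9982324955533581 [ 0.01238966 -0.04065228]
[0.02724214 2.91947315][ WARN:0@0.472] global loadsave.cpp:1063 imwrite_ Unsupported depth image for selected encoder is fallbacked to CV_8U.
```

View pics/cmp.png

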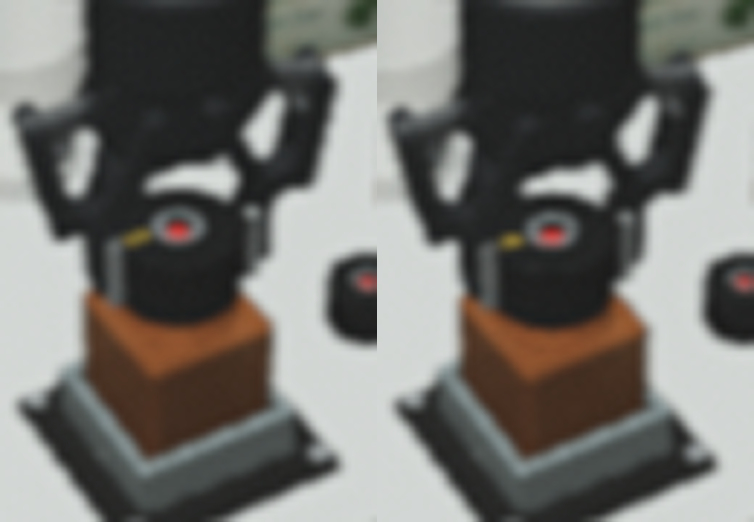

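The comparison shows the yellow mark turned about 82° from its start, and the cap rose about 2.4 mm while the jar stayed down (under 0.5 mm). So the cap is free but binding. I regrip to relax the side load and twist, then lift gently.

drive_tool:
  rows:
    - [[0, 0, -0.03], [0, 0, 0], 5]
    - [[0, 0, 0], [0, 0, 0], 6.2]
    - [[0, 0, 0], [0, 0, 0], 6.2]
    - [[0, 0, 0], [0, 0, 0.1], 5.8]
    - [[0, 0, 0], [0, 0, 0], 5.5]
    - [[0, 0, 0], [0, 0, 0], 5]
    - [[0, 0, 0], [0, 0, 0], 5]
    - [[0, 0, 0], [0, 0, 0], 5]
  force: 60

```text
clock: 19.82
position: [0.4678, 0.1021, 0.1029]
ee_rot: [-0.0, 0.175, 0.985, -0.0]
contact_force: [-2.4, -1.1, 4.7]
width: 0.0549
gripper_force: 62.6
```

drive_tool:
  rows:
    - [[0, 0, 0], [0, 0, 0.1], 5]
    - [[0, 0, 0], [0, 0, 0.1], 5]
    - [[0, 0, 0], [0, 0, 0], 5]
    - [[0, 0, 0], [0, 0, 0], 5]

```text
clock: 20.32
position: [0.468, 0.1023, 0.1047]
ee_rot: [-0.0, 0.175, 0.985, 0.0]
contact_force: [-0.7, 0.3, -1.6]
width: 0.055
gripper_force: 63.3
```

Run:
```python
from h import *
s=manip.get_state();print(s['position'],s['contact_force'],s['moment'],s['width'],s['gripper_force'])
```

```text
[0.46802795 0.10230474 0.10467084] [-0.7253755   0.26910724 -1.56506169] [0.01553998 0.07604268 0.00540927] 0.05495056369317314 63.28254388645291
```

Force is near the cap's own weight now. Continue up slowly.

drive_tool:
  rows:
    - [[0, 0, 0], [0, 0, 0.1], 5]
    - [[0, 0, 0], [0, 0, 0.1], 5]
    - [[0, 0, 0], [0, 0, 0], 5]
    - [[0, 0, 0], [0, 0, 0], 5]

```text
clock: 20.82
position: [0.468, 0.1023, 0.1069]
ee_rot: [0.0, 0.175, 0.985, 0.0]
contact_force: [0.9, 0.7, -1.0]
width: 0.0549
gripper_force: 63.3
```

drive_tool:
  rows:
    - [[0, 0, 0], [0, 0, 0.2], 5]
    - [[0, 0, 0], [0, 0, 0.2], 5]
    - [[0, 0, 0], [0, 0, 0.3], 5]
    - [[0, 0, 0], [0, 0, 0.5], 5]
    - [[0, 0, 0], [0, 0, 0], 5]

```text
clock: 21.45
position: [0.4684, 0.1023, 0.1194]
ee_rot: [0.001, 0.175, 0.985, 0.0]
contact_force: [-0.4, 0.4, -0.7]
width: 0.0549
gripper_force: 63.3
```

drive_tool:
  rows:
    - [[0, 0, 0], [0, 0, 0.6], 5]
    - [[0, 0, 0], [0, 0, 0.8], 5]
    - [[0, 0, 0], [0, 0, 0.8], 5]
    - [[0, 0, 0], [0, 0, 0.8], 5]
    - [[0, 0, 0], [0, 0, 0.4], 5]
    - [[0, 0, 0], [0, 0, 0], 5]
    - [[0, 0, 0], [0, 0, 0], 5]
    - [[0, 0, 0], [0, 0, 0], 5]

```text
clock: 22.45
position: [0.4678, 0.1022, 0.1525]
ee_rot: [-0.0, 0.175, 0.985, -0.0]
contact_force: [0.5, 0.2, -1.7]
width: 0.0549
gripper_force: 63.3
```

Run:
```python
from h import *
s=manip.get_state();print(s['position'],s['contact_force'],s['moment'],s['width'],s['gripper_force'])
im=np.ascontiguousarray(eyes.get_image('scene')[:,:,::-1]).astype(np.float32);cv2.imwrite('pics/end.png',im.astype('uint8'))
D=cv2.imread('pics/dn_scene.png').astype(np.float32);O=cv2.imread('pics/raw_scene0.png').astype(np.float32)
g=lambda I:cv2.cvtColor(I,cv2.COLOR_BGR2GRAY)
def ecc(P,Q,x0,y0,x1,y1,guess):
    try:
        cc,W=cv2.findTransformECC(g(P)[y0:y1,x0:x1].copy(),g(Q),np.array([[1,0,x0],[0,1,y0+guess]],np.float32),cv2.MOTION_TRANSLATION);return cc,W[:,2]-[x0,y0]
    except Exception as e: return 'fail'
print('jar',ecc(D,im,240,240,272,262,0)); print('cap',ecc(D,im,248,214,264,232,-15)); print('stylus',ecc(O,im,295,180,320,218,0))
print(proj('scene',[.468,.1025,.127]),proj('scene',[.468,.1025,.174]))
```

```text
[0.46778602 0.10224207 0.15251809] [ 0.47138395  0.20272257 -1.69927014] [-0.02283914  0.00434142  0.00847377] 0.05490186421947009 63.271269192919135
jar (0.9733822747537249, array([-0.21286011, -0.02305603]))
cap (0.9478117221101572, array([  0.01704407, -15.0750885 ]))
stylus (0.9953610010512042, array([ 0.06060791, -0.06608582]))
[255.08155418 219.1366002 ] [254.94346427 204.32017018]
```

```bash
python3 -c "
from rig import job
print(job.sign_off())"
```

```text
the job is handed in; nothing more can be done
None
```

I've handed the job in: the vent button was pressed right down, the stylus is back in its stand and let go, and the cap is off (turned about 1.4 rad), held level about 5 cm above its seat with the jar still in its brace. `sign_off()` returned no score; the turn angle is estimated from the tool rotation and the yellow mark, not read from the joint.

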